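Load a clay extruder die plate under the holder's lips and clamp it

ROBOT

A 7-joint arm with a two-finger parallel gripper is mounted at the origin on a cart in front of the work surface, level with it; the furniture and walls round the work are solid. World frame = base frame: x ahead of the robot, y to its left, z up, the work surface at z = 0. Lengths are in m, angles in rad, forces in N, time in s.
With the tool pointing down it reaches from about 0.4 to 0.85 m from the base axis. Payload 10.4 kg.
Tool frame: the origin (TCP) lies at the very end of the fingers, on their centre line; the grasp point (between the pads) lies 19 mm behind it; z points along the fingers, y is the line along which they close (so a half turn about z gives the same grasp; the last joint's range is limited). The gripper opens to 85 mm and grips with 20 to 120 N. Pads are 22 mm wide; open, the fingers measure 114 mm over their backs; the gripper's body (76 mm by 85 mm) begins 54 mm behind the grasp point. The pads swing forward as they close: fully open they stand 13 mm farther back than shut.
Start: joints at [-1.149, 0.332, -0.065, 1.46, 0.022, 1.35, -0.088], TCP at [0.269, 0.564, 0.231] pointing down, gripper open.
Joint ranges: [-2.6, 2.6], [-0.5, 2.12], [-1.47, 1.34], [0.16, 2.42], [-1.27, 4.41], [0.06, 2.06], [-2.6, 2.6]. Speed limits (rad/s): [2.22, 2.22, 2.79, 2.79, 3.14, 3.14, 3.14].

INTERFACE

Orientations are given as a unit quaternion [w, x, y, z].
In Python, from rig import monitor, eyes, order gives the robot as it stands. The module is installed in compiled form; this text tells all that it offers.
- The arm moves only by the tool move_arm, never from a script. Its argument "plan" is a list of rows, each an object of numbers: "ax", "ay", "az": the turn, a rotation vector about the tool's x, y, z in degrees; "x", "y", "z": the shift along the tool's x, y, z in cm; "claw": the closure, from -1 (fully open) to 1 (shut). In form: [{"ax": .., "ay": .., "az": .., "x": .., "y": .., "z": .., "claw": ..}, ...]. A call has 1 to 20 rows; each row is the pose to reach, as a shift and turn from the pose commanded when the call began, along the tool's axes at that moment; what a row does not reach only later rows make up. A row lasts 1/12 s, in which the tool goes at most 41.7 mm and 7.16 degrees, less where a joint would pass 70% of its speed; a pose out of reach is approached as far as the arm can. A call with a gripper value outside its range is refused whole. The fingers move at their own pace and stop on an object; "squeeze" is the grip in N (left out, the last holds). Time passes only in rows, so rows that repeat a pose let the fingers close. It gives the time, the measured TCP pose, the force, the opening and the grip force at its end, in the units of the state.
- monitor.get_obs(): the state, without advancing time (a new reading comes with each control period).
- eyes.grab_frame(name): name is "side" or "top"; returns (picture, depth): 420x560x3 uint8, red, green, blue; 420x560 float32, m along the optical axis (not along the pixel's ray), 0 where there is no reading.
- eyes.camera_info(name): a dict with "K" (3x3 intrinsics, pixels), "eye" and "rotation" of the camera in the world. Camera axes: x right, y up, looking along -z (the intrinsics and any distortion apply to the point x, -y, -z); pixel columns grow to the right and rows downward; lengths in m; the calibration is good to about 2 mm. A picture is of the moment at which its call begins. camera_info takes no time and is no camera call.
- order.hand_in(): hands the job in; it is judged then, once.
The state is a dict: "clock": time; "joint_positions": joint angles; "dq": joint speeds; "tau": joint torques, N m; "position": TCP position; "ee_rot": TCP orientation; "force": force on the tool from outside, world axes, zero at the start; "moment": the same for the moment, N m; "grip_width": finger opening in m; "grip_force": force on a finger pad.
Only numpy, scipy, OpenCV 4.12 (cv2) and the standard library are available. Lean on these libraries where they do the work, as an engineer would, in place of code of your own. Each camera call takes 0.05 s, during which the arm holds its last target. There are 200 camera calls.

TASK

Load the steel die plate into the extruder's die holder: carry it by its blue grip to the open mouth of the channel and slide it in under both overhanging lips until it stops against the far end, with the toggle clamp still swung open. Then swing the clamp arm over centre so that its rubber tip presses on the plate, let go, and do not disturb the unfired pinch pot.

Things in the scene. Friction and masses are not known exactly. Their poses are not given: they have to be found in the camera images.
- die_plate: loose steel plate, 90 (x) x 110 (y) x 8 (z) mm, 0.3 kg, with three 14 mm holes. Origin: centre of its underside; z up. A blue upright grip stands on it, 12 mm thick along y, 46 mm wide along x, centred at y = +28 mm, top 54 mm above the underside (a 22 x 58 mm foot, 4 mm high, surrounds it). The end away from the grip (-y) goes into the holder first
- plate_grip (a point): point to grip on the plate: middle of the blue grip, at (0, 28, 34) mm in the plate's frame; fingers close along the plate's y
- die_holder: fixed grey die holder; origin on the table top. A channel runs along its y: open mouth at +y, end stop at y = -75 mm, clamp beyond it. Channel floor at z = 12 mm (140 mm wide), running on as a bare landing to y = +120 mm. Side rails 97 mm apart from y = -75 to +47 mm, then flared lead-ins to y = +77 mm, 24.5 mm high. The plate goes in toward -y, its y along the holder's y
- seat (a point): where the origin of the die plate is when it is fully home: (0, -20, 12) mm in the holder's frame
- mouth (a point): centre of the mouth between the lips' front ends, on the channel floor: (0, 47, 12) mm in the holder's frame. The two overhanging lips run from here to the end stop: underside 12.5 mm above the floor, 6 mm thick, the slot between them 63 mm wide
- clamp_arm (a joint): toggle clamp hinge, rad, about the holder's x axis: 0 = swung fully open (bar upright), 1.55 = rubber tip down on a loaded plate (bar level); 1.65 is the stop with no plate. It goes over centre at about 0.9: before that it springs back open, beyond it it springs shut (up to 0.3 N m)
- clamp_pivot (a point): hinge point of the clamp, at (0, -140, 60) mm in the holder's frame. The steel bar (20 mm wide along x, 14 mm thick) runs 100 mm from it: toward +y when shut, straight up when open. A red handle, 20 mm thick and fixed to the bar at 105 degrees to it, reaches 88 mm from the pivot: upright when shut, level toward -y when open
- clamp_bar_end (a point): free end of the clamp bar on its centre line, 100 mm from the pivot
- clamp_tip (a point): underside of the rubber tip on the clamp bar's spindle (20 mm across): 88 mm along the bar from the pivot and 40 mm to the bar's lower side (toward +y when open)
- clamp_handle (a point): middle of the red clamp handle, 60 mm from the pivot
- pinch_pot: unfired brown clay pinch pot standing on the table, 72 mm across, 64 mm high; origin at the centre of its underside; leave it alone
Not all that is in view belongs to the job. Leave any yellow look-alike of the die_plate alone.

How it is judged:
On the way:
1. the die plate is fully home under the lips, against the end stop, while the clamp is still open (below 0.5 rad) (y of die_plate in the frame of die_holder between -0.027 and -0.015 m and x of die_plate in the frame of die_holder between -0.007 and 0.007 m and z of die_plate in the frame of die_holder between 0.008 and 0.0155 m and angle between the y axis of die_plate and the y axis of die_holder, either way round below 0.09 rad and angle between die_plate's own z axis and vertical below 0.05 rad and value of joint clamp_arm below 0.5 rad), for 0.2 s.
At the end, for the whole second after the job is handed in: the die plate lies flat in the channel under both lips, its origin within about 5 mm of the seat along the channel and 7 mm across, in line within 0.09 rad, at rest, and the clamp arm is shut on it (joint between 1.48 and 1.61 rad) (y of die_plate in the frame of die_holder between -0.027 and -0.015 m and x of die_plate in the frame of die_holder between -0.007 and 0.007 m and z of die_plate in the frame of die_holder between 0.008 and 0.0155 m and angle between the y axis of die_plate and the y axis of die_holder, either way round below 0.09 rad and angle between die_plate's own z axis and vertical below 0.05 rad and value of joint clamp_arm between 1.48 and 1.61 rad and linear speed of die_plate below 0.01 m/s); the robot touches nothing.
It fails at once if the pinch pot is moved more than 20 mm or tipped (distance of pinch_pot from where it was at the start of the episode above 0.02 m or angle between pinch_pot's own z axis and vertical above 0.3 rad).
It also fails if it takes over 58 s, if anything falls off the work surface, if the arm or the gripper's body presses on something with over 40 N, if the wrist force passes 120 N, or if a joint passes its speed limit or range.

## Working session

There is one attempt and no reset: what is moved stays moved. The work goes in short steps, Python scripts to look and compute and a tool call to move; the robot and the scene stay as the last step left them, time stands still between calls to the robot, and variables do not carry over. Pictures are saved under pics/ and viewed, at most 10 in all, crops included, and the job is handed in when it is done.

Besides the shell and the picture viewer there is one more tool, called after "Request:" by a JSON object that holds its "name" and its "arguments". move_arm: Moves the arm, as the interface text tells. Its arguments: {"type":"object","properties":{"plan":{"type":"array","items":{"type":"object","properties":{"ax":{"type":"number"},"ay":{"type":"number"},"az":{"type":"number"},"x":{"type":"number"},"y":{"type":"number"},"z":{"type":"number"},"claw":{"type":"number"}}}},"squeeze":{"type":"number"}},"required":["plan"]}

```bash
mkdir -p pics; cat > h.py <<'E'
import numpy as np, cv2
from rig import monitor, eyes, order
def grab(n,tag):
    p,d=eyes.grab_frame(n); cv2.imwrite(f'pics/{tag}.png',p[:,:,::-1]); np.savez(f'pics/{tag}.npz',p=p,d=d); return p,d
def cam(n):
    c=eyes.camera_info(n); return np.array(c['K']),np.array(c['eye']),np.array(c['rotation']),c
def rays(n,uv):
    K,e,R,c=cam(n); uv=np.atleast_2d(np.array(uv,float))
    dist=np.array(c.get('distortion',c.get('dist',np.zeros(5))),float)
    q=cv2.undistortPoints(uv[:,None],K,dist)[:,0]
    return e,np.c_[q[:,0],-q[:,1],-np.ones(len(q))]@R.T
def onplane(n,uv,z):
    e,r=rays(n,uv); return e+r*((z-e[2])/r[:,2])[:,None]
def pts(n,uv,d):
    e,r=rays(n,uv); uv=np.atleast_2d(uv).astype(int); return e+r*d[uv[:,1],uv[:,0]][:,None]
E
python3 - <<'E'
from h import *
for n in('side','top'):
    grab(n,n+'0'); print(n,eyes.camera_info(n))
print(monitor.get_obs())
E
```

```text
side {'K': array([[500.03246836,   0.        , 284.2900777 ],
       [  0.        , 500.03246836, 214.449597  ],
       [  0.        ,   0.        ,   1.        ]]), 'eye': array([ 0.32321293, -0.77196284,  1.17050919]), 'rotation': array([ 0.93449354,  0.33468843, -0.04057663, -0.11427609])}
top {'K': array([[442.58864891,   0.        , 282.09022203],
       [  0.        , 442.58864891, 209.58089412],
       [  0.        ,   0.        ,   1.        ]]), 'eye': array([0.38323196, 0.03415147, 1.30831231]), 'rotation': array([-0.70446425, -0.05342872,  0.03233945,  0.70698632])}
{'clock': 0.1, 'joint_positions': array([-1.14863464,  0.3327752 , -0.06469367,  1.46083904,  0.02158453,
        1.34990454, -0.08854118]), 'dq': array([ 0.00043961, -0.00032451,  0.0012675 , -0.00203456,  0.00072536,
        0.00149939, -0.00046839]), 'tau': array([ 1.93958658e-03, -6.26741195e+01,  4.93128283e-02, -3.92436612e+01,
        1.62907911e-02,  6.80964367e-03,  1.76943678e-05]), 'position': array([0.26876135, 0.56389806, 0.23062511]), 'ee_rot': array([-1.14745230e-04,  2.20567893e-01,  9.75371429e-01, -6.04967970e-04]), 'force': array([0.73590077, 0.38116357, 0.86611727]), 'moment': array([ 0.01926803,  0.00052032, -0.05499521]), 'grip_force': 0.0, 'grip_width': 0.08521707736312746}
```

View pics/side0.png

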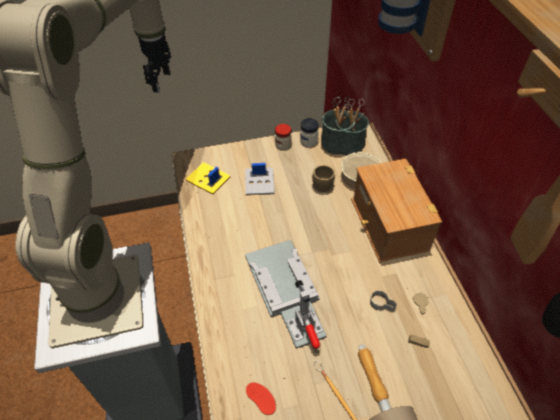

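View pics/top0.png

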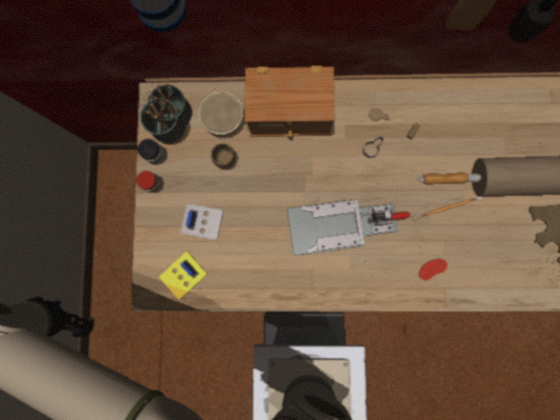

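Top view: die plate at about (201,222) with its blue grip at (191,219), and the yellow decoy at (183,275). The pinch pot is at (223,156). The holder is at about (328,228), mouth to the left, with the clamp at (385,216) and its red handle at (402,215). In the side view the plate is at (260,180) and the holder at (285,278).

```bash
sed -i "s/np.array(c\['rotation'\])/Q(c['rotation'])/" h.py; cat >> h.py <<'E'
def Q(q):
    from scipy.spatial.transform import Rotation as S
    return S.from_quat([q[1],q[2],q[3],q[0]]).as_matrix()
def tri(ua,ub):
    (e1,r1),(e2,r2)=rays('top',ua),rays('side',ub); r1=r1[0]/np.linalg.norm(r1[0]); r2=r2[0]/np.linalg.norm(r2[0])
    t=np.linalg.lstsq(np.c_[r1,-r2],e2-e1,rcond=None)[0]; a=e1+t[0]*r1;b=e2+t[1]*r2
    return (a+b)/2,np.linalg.norm(a-b)
E
python3 - <<'E'
from h import *
np.set_printoptions(precision=4,suppress=True)
for n in('top','side'):
    f=np.load(f'pics/{n}0.npz');p,d=f['p'],f['d'];hsv=cv2.cvtColor(p,cv2.COLOR_RGB2HSV)
    m=cv2.inRange(hsv,(105,120,40),(130,255,255))
    k,l,s,c=cv2.connectedComponentsWithStats(m)
    for i in range(1,k):
        if s[i,4]>20 and s[i,1]>120:
            v,u=np.where(l==i);P=pts(n,np.c_[u,v],d);T=P[P[:,2]>0.048]
            print(n,'blue',c[i],s[i],P[:,2].max(),len(T),T.mean(0) if len(T) else '', cv2.minAreaRect((T[:,:2]*1000).astype(np.float32)) if len(T) else '')
    # whole cloud for height segmentation
    v,u=np.mgrid[0:420,0:560];uv=np.c_[u.ravel(),v.ravel()];P=pts(n,uv,d)
    np.save(f'pics/{n}P.npy',P.reshape(420,560,3))
    P=P.reshape(420,560,3)
    print('table z',np.median(P[260:300,240:270,2]) if n=='top' else '')
    # red handle
    m=cv2.inRange(hsv,(0,170,90),(6,255,255))|cv2.inRange(hsv,(174,170,90),(180,255,255))
    k,l,s,c=cv2.connectedComponentsWithStats(m)
    for i in range(1,k):
        if s[i,4]>40:
            q=P[l==i];print(n,'red',c[i],s[i],q.mean(0),q.max(0),q.min(0))
P=np.load('pics/topP.npy');p=np.load('pics/top0.npz')['p'];hsv=cv2.cvtColor(p,cv2.COLOR_RGB2HSV)
for name,(a,b,c_,d_) in {'plate':(178,200,226,245),'holder':(284,195,400,258)}.items():
    m=np.zeros((420,560),np.uint8); m[b:d_,a:c_]=(hsv[b:d_,a:c_,1]<70)*255
    m=cv2.morphologyEx(m,cv2.MORPH_CLOSE,np.ones((3,3)))
    cs=cv2.findContours(m,0,2)[0];cc=max(cs,key=cv2.contourArea)
    r=cv2.minAreaRect(cc);bx=cv2.boxPoints(r);print(name,r,'\n',onplane('top',bx,0.008 if name=='plate' else .012))
    print('heights',np.percentile(P[m>0][:,2],[5,25,50,75,95]))
f=lambda n,s:cv2.imwrite(n,cv2.resize(s,None,fx=6,fy=6,interpolation=cv2.INTER_CUBIC)[:,:,::-1])
f('pics/holder.png',p[190:265,280:413])
f('pics/sideh.png',np.load('pics/side0.npz')['p'][235:335,235:335])
E
```

```text
top blue [189.3265 218.4694] [187 212   6  14  49] 0.05925075841380201 47 [0.5123 0.3378 0.0537] ((512.306884765625, 338.2562561035156), (10.803995132446289, 39.23678970336914), 78.92247009277344)
top blue [186.9545 268.5455] [182 263  11  12  44] 1.3083123088752162 43 [0.3702 0.3342 0.0832] ((368.929931640625, 194.6865997314453), (320.8722839355469, 30.745323181152344), 89.6177749633789)
table z -7.49166899560727e-06
top red [145.6352 179.832 ] [136 172  19  17 244] [0.6226 0.4628 0.0698] [0.646  0.5176 0.0773] [ 0.5985  0.437  -0.0033]
top red [400.2706 215.2235] [392 212  17   7  85] [ 0.5182 -0.2625  0.056 ] [ 0.5284 -0.2393  0.0664] [ 0.51   -0.2859  0.0463]
top red [432.1212 268.4303] [420 260  27  20 330] [ 0.3686 -0.3594  0.0094] [0.3928 0.0342 1.3083] [ 0.3383 -0.3999 -0.0036]
side blue [258.6336 168.1908] [252 163  14  11 131] 0.05938687859002689 40 [0.5149 0.3369 0.0524] ((512.8228149414062, 335.75469970703125), (14.615699768066406, 38.64939498901367), 87.90840148925781)
side blue [213.4673 175.3458] [209 167  10  17 107] 0.059694993977970734 38 [0.3689 0.3398 0.0527] ((36
[... 310 characters left out ...]
 0.5295 -0.2356  1.1705] [ 0.3232 -0.772   0.0027]
side red [261.1712 397.5495] [247 383  28  31 555] [ 0.3685 -0.3636  0.0078] [ 0.3957 -0.3228  1.1705] [ 0.3232 -0.772  -0.0023]
plate ((201.43963623046875, 220.98867797851562), (39.06916809082031, 32.00477600097656), 10.61965560913086) 
 [[0.4734 0.3777 0.008 ]
 [0.5674 0.3624 0.008 ]
 [0.5451 0.2469 0.008 ]
 [0.4517 0.263  0.008 ]]
heights [-0.0008  0.0048  0.0074  0.0097  0.0155]
holder ((342.7193603515625, 224.1554412841797), (49.19778823852539, 108.39175415039062), 82.05652618408203) 
 [[ 0.5482  0.0622  0.012 ]
 [ 0.5909 -0.2539  0.012 ]
 [ 0.4476 -0.269   0.012 ]
 [ 0.4051  0.0428  0.012 ]]
heights [0.006  0.0111 0.014  0.029  0.0664]
```

View pics/holder.png

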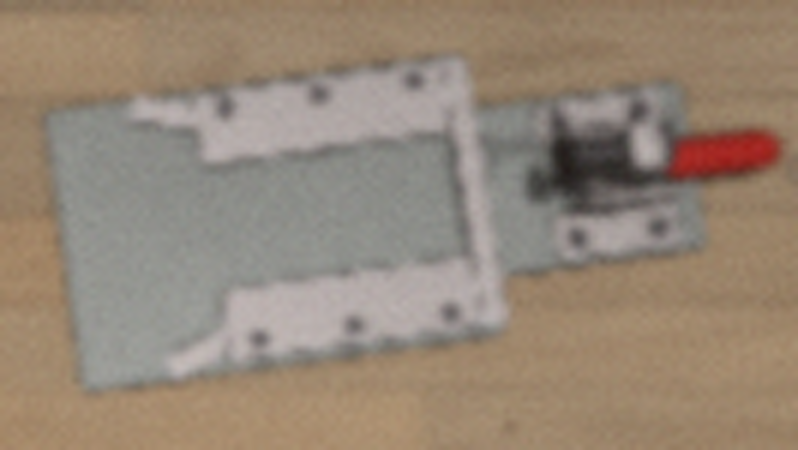

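View pics/sideh.png

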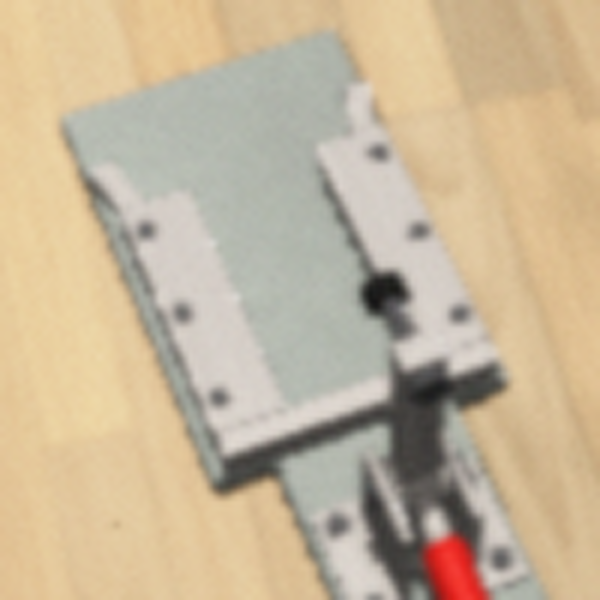

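Holder crop (6x, origin 280,190): landing corners at (47,112) and (85,388), inner lip front corners at (205,162) and (228,292). Side crop (6x, origin 235,235): the same corners at (65,120) and (330,32), and at (190,192) and (320,148). The clamp is upright, open.

```bash
python3 - <<'E'
from h import *
np.set_printoptions(precision=4,suppress=True)
c=lambda x,y,ox,oy:(ox+(x+.5)/6-.5,oy+(y+.5)/6-.5)
T=[(47,112),(85,388),(205,162),(228,292)];S=[(330,32),(65,120),(320,148),(190,192)]
H=np.array([[.07,.12,.012],[-.07,.12,.012],[.0315,.047,.0305],[-.0315,.047,.0305]])
M=[]
for t,s in zip(T,S):
    P,e=tri(c(*t,280,190),c(*s,235,235));M.append(P);print(P,e)
A=np.array([onplane('top',c(*t,280,190),h[2])[0] for t,h in zip(T,H)]);B=np.array([onplane('side',c(*s,235,235),h[2])[0] for s,h in zip(S,H)])
T2=[(465,57),(507,325)]
print('back top',[onplane('top',c(*t,280,190),.0305)[0] for t in T2])
for X in(A,B,np.array(M)):
    h=H[:,:2]-H[:,:2].mean(0);x=X[:,:2]-X[:,:2].mean(0)
    U,s,V=np.linalg.svd(h.T@x);R=(U@V).T
    o=X[:,:2].mean(0)-R@H[:,:2].mean(0);print('origin',o,'tilt',np.degrees(np.arctan2(R[0,1],R[1,1])),'res',(X[:,:2]-H[:,:2]@R.T-o).round(4).tolist(), 'mouth',R@[0,.047]+o)
print('blue tri',tri((189.33,218.47),(258.63,168.19)))
print('handle tri',tri((400.27,215.22),(312.4,336.2)))
# blue top on plane from top view; pot check
P=np.load('pics/topP.npy');print('pot',P[150:163,216:232].reshape(-1,3).mean(0),P[145:168,212:236,2].max())
# gaps: camera grip mask in top projected at .05
print(onplane('top',(189.33,218.47),.05),onplane('side',(258.63,166.5),.045))
E
```

```text
[0.5446 0.0571 0.0108] 0.0016884540652678996
[0.4104 0.039  0.0085] 0.00033400865539082224
[ 0.5188 -0.0196  0.0302] 0.001021534122167155
[ 0.4557 -0.0299  0.032 ] 0.000670932021635352
back top [array([ 0.5687, -0.1457,  0.0305]), array([ 0.4393, -0.1628,  0.0305])]
origin [ 0.4934 -0.0711] tilt -7.663640637558814 res [[-0.0015, -0.0001], [0.0021, 0.0005], [-0.0001, 0.0008], [-0.0005, -0.0012]] mouth [ 0.4872 -0.0245]
origin [ 0.4946 -0.0716] tilt -8.472553282919145 res [[-0.0026, -0.0012], [0.0026, -0.0002], [0.0004, 0.0006], [-0.0003, 0.0008]] mouth [ 0.4877 -0.0251]
origin [ 0.4938 -0.0711] tilt -7.852496421939036 res [[-0.0021, -0.0003], [0.0023, 0.0007], [0.0002, 0.0006], [-0.0005, -0.0011]] mouth [ 0.4874 -0.0245]
blue tri (array([0.5146, 0.3436, 0.0295]), np.float64(1.9277376297769798e-05))
handle tri (array([ 0.5187, -0.264 ,  0.0494]), np.float64(0.00047436577529568895))
pot [0.6987 0.245  0.0368] 1.3083123088752162
[[0.5125 0.3386 0.05  ]] [[0.5136 0.3358 0.045 ]]
```

Request:
{"name": "move_arm", "arguments": {"plan": [{"x": -31.85, "y": -9.95, "z": 10, "az": -14.5, "claw": -1}, {"x": -31.85, "y": -9.95, "z": 10, "az": -14.5, "claw": -1}, {"x": -31.85, "y": -9.95, "z": 10, "az": -14.5, "claw": -1}, {"x": -31.85, "y": -9.95, "z": 10, "az": -14.5, "claw": -1}, {"x": -31.85, "y": -9.95, "z": 10, "az": -14.5, "claw": -1}, {"x": -31.85, "y": -9.95, "z": 10, "az": -14.5, "claw": -1}, {"x": -31.85, "y": -9.95, "z": 10, "az": -14.5, "claw": -1}, {"x": -31.85, "y": -9.95, "z": 10, "az": -14.5, "claw": -1}, {"x": -31.85, "y": -9.95, "z": 10, "az": -14.5, "claw": -1}, {"x": -31.85, "y": -9.95, "z": 10, "az": -14.5, "claw": -1}, {"x": -31.85, "y": -9.95, "z": 10, "az": -14.5, "claw": -1}, {"x": -31.85, "y": -9.95, "z": 10, "az": -14.5, "claw": -1}, {"x": -31.85, "y": -9.95, "z": 10, "az": -14.5, "claw": -1}, {"x": -31.85, "y": -9.95, "z": 10, "az": -14.5, "claw": -1}, {"x": -31.85, "y": -9.95, "z": 10, "az": -14.5, "claw": -1}, {"x": -31.85, "y": -9.95, "z": 10, "az": -14.5, "claw": -1}], "squeeze": 60}}

```text
$.plan[0]: bad value
```

Request:
{"name": "move_arm", "arguments": {"plan": [{"ax": 0, "ay": 0, "az": -14.5, "x": -31.85, "y": -9.95, "z": 10, "claw": -1}, {"ax": 0, "ay": 0, "az": -14.5, "x": -31.85, "y": -9.95, "z": 10, "claw": -1}, {"ax": 0, "ay": 0, "az": -14.5, "x": -31.85, "y": -9.95, "z": 10, "claw": -1}, {"ax": 0, "ay": 0, "az": -14.5, "x": -31.85, "y": -9.95, "z": 10, "claw": -1}, {"ax": 0, "ay": 0, "az": -14.5, "x": -31.85, "y": -9.95, "z": 10, "claw": -1}, {"ax": 0, "ay": 0, "az": -14.5, "x": -31.85, "y": -9.95, "z": 10, "claw": -1}, {"ax": 0, "ay": 0, "az": -14.5, "x": -31.85, "y": -9.95, "z": 10, "claw": -1}, {"ax": 0, "ay": 0, "az": -14.5, "x": -31.85, "y": -9.95, "z": 10, "claw": -1}, {"ax": 0, "ay": 0, "az": -14.5, "x": -31.85, "y": -9.95, "z": 10, "claw": -1}, {"ax": 0, "ay": 0, "az": -14.5, "x": -31.85, "y": -9.95, "z": 10, "claw": -1}, {"ax": 0, "ay": 0, "az": -14.5, "x": -31.85, "y": -9.95, "z": 10, "claw": -1}, {"ax": 0, "ay": 0, "az": -14.5, "x": -31.85, "y": -9.95, "z": 10, "claw": -1}, {"ax": 0, "ay": 0, "az": -14.5, "x": -31.85, "y": -9.95, "z": 10, "claw": -1}, {"ax": 0, "ay": 0, "az": -14.5, "x": -31.85, "y": -9.95, "z": 10, "claw": -1}, {"ax": 0, "ay": 0, "az": -14.5, "x": -31.85, "y": -9.95, "z": 10, "claw": -1}, {"ax": 0, "ay": 0, "az": -14.5, "x": -31.85, "y": -9.95, "z": 10, "claw": -1}], "squeeze": 60}}

```text
clock: 1.43
position: [0.5132, 0.338, 0.1316]
ee_rot: [0.0, 0.095, 0.995, 0.0]
force: [0.6, -0.1, 0.3]
grip_width: 0.0849
grip_force: 0.0
```

Request:
{"name": "move_arm", "arguments": {"plan": [{"ax": 0, "ay": 0, "az": 0, "x": 0, "y": -0.1, "z": 4, "claw": -1}, {"ax": 0, "ay": 0, "az": 0, "x": 0, "y": -0.1, "z": 7, "claw": -1}, {"ax": 0, "ay": 0, "az": 0, "x": 0, "y": -0.1, "z": 9.5, "claw": -1}, {"ax": 0, "ay": 0, "az": 0, "x": 0, "y": -0.1, "z": 11, "claw": -1}, {"ax": 0, "ay": 0, "az": 0, "x": 0, "y": -0.1, "z": 11.4, "claw": -1}, {"ax": 0, "ay": 0, "az": 0, "x": 0, "y": -0.1, "z": 11.4, "claw": -0.2}, {"ax": 0, "ay": 0, "az": 0, "x": 0, "y": -0.1, "z": 11.4, "claw": 0.3}, {"ax": 0, "ay": 0, "az": 0, "x": 0, "y": -0.1, "z": 11.4, "claw": 0.6}, {"ax": 0, "ay": 0, "az": 0, "x": 0, "y": -0.1, "z": 11.4, "claw": 1}, {"ax": 0, "ay": 0, "az": 0, "x": 0, "y": -0.1, "z": 11.4, "claw": 1}, {"ax": 0, "ay": 0, "az": 0, "x": 0, "y": -0.1, "z": 11.4, "claw": 1}, {"ax": 0, "ay": 0, "az": 0, "x": 0, "y": -0.1, "z": 11.4, "claw": 1}, {"ax": 0, "ay": 0, "az": 0, "x": 0, "y": -0.1, "z": 11.4, "claw": 1}, {"ax": 0, "ay": 0, "az": 0, "x": 0, "y": -0.1, "z": 11.4, "claw": 1}], "squeeze": 60}}

```text
clock: 2.6
position: [0.5141, 0.3374, 0.0186]
ee_rot: [0.001, 0.096, 0.995, 0.001]
force: [0.3, 2.3, 5.7]
grip_width: 0.011
grip_force: 59.3
```

Request:
{"name": "move_arm", "arguments": {"plan": [{"ax": 0, "ay": 0, "az": 0, "x": 0, "y": 0, "z": -2, "claw": 1}, {"ax": 0, "ay": 0, "az": 0, "x": 0, "y": 0, "z": -4, "claw": 1}, {"ax": 0, "ay": 0, "az": -3, "x": 0, "y": -2, "z": -4, "claw": 1}, {"ax": 0, "ay": 0, "az": -6, "x": 0, "y": -5, "z": -4, "claw": 1}, {"ax": 0, "ay": 0, "az": -9, "x": 0, "y": -8, "z": -4, "claw": 1}, {"ax": 0, "ay": 0, "az": -12, "x": 0, "y": -11, "z": -4, "claw": 1}, {"ax": 0, "ay": 0, "az": -15, "x": 0, "y": -14, "z": -4, "claw": 1}, {"ax": 0, "ay": 0, "az": -17, "x": 0, "y": -17, "z": -4, "claw": 1}, {"ax": 0, "ay": 0, "az": -18.9, "x": 0, "y": -20, "z": -4, "claw": 1}, {"ax": 0, "ay": 0, "az": -18.9, "x": 0, "y": -22, "z": -4, "claw": 1}, {"ax": 0, "ay": 0, "az": -18.9, "x": 0, "y": -23.7, "z": -4, "claw": 1}, {"ax": 0, "ay": 0, "az": -18.9, "x": 0, "y": -23.7, "z": -4, "claw": 1}, {"ax": 0, "ay": 0, "az": -18.9, "x": 0, "y": -23.7, "z": -4, "claw": 1}, {"ax": 0, "ay": 0, "az": -18.9, "x": 0, "y": -23.7, "z": -4, "claw": 1}]}}

```text
clock: 3.77
position: [0.4682, 0.1043, 0.0573]
ee_rot: [0.0, -0.069, 0.998, 0.0]
force: [-0.5, 0.8, -2.6]
grip_width: 0.0115
grip_force: 59.0
```

```bash
python3 - <<'E'
from h import *
a,_=grab('top','t1');b,_=grab('side','s1')
z=lambda s:cv2.resize(s,None,fx=4,fy=4,interpolation=cv2.INTER_CUBIC)
cv2.imwrite('pics/c1.png',np.hstack([z(a[190:290,230:330]),z(b[190:290,210:310])])[:,:,::-1])
E
```

```text
(no output)
```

View pics/c1.png

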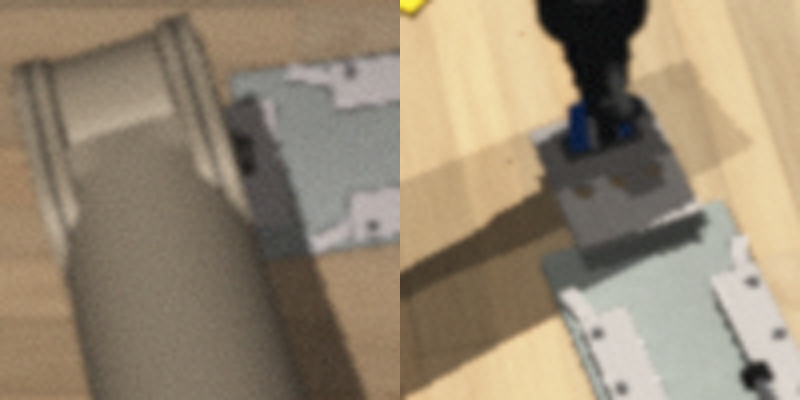

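The right panel (side view, 4x, origin 210,190) shows the plate level in the gripper, with its front corners at about (585,248) and (698,206) and its left rear corner at (537,137). I will cast these onto the plate's height.

```bash
python3 - <<'E'
from h import *
np.set_printoptions(precision=4,suppress=True)
c=lambda x,y:(210+(x-400+.5)/4-.5,190+(y+.5)/4-.5)
o=np.array([.4939,-.0712]);t=np.radians(-7.9);y=np.array([np.sin(t),np.cos(t)]);x=np.array([np.cos(t),-np.sin(t)])
P=onplane('side',[c(585,248),c(698,206),c(537,137)],.0455)
for p in P: print(p,(p[:2]-o)@x,(p[:2]-o)@y)
s=monitor.get_obs();g=s['position'][:2];print('grip',(g-o)@x,(g-o)@y,Q(s['ee_rot']))
d=P[1]-P[0];print('len',np.linalg.norm(d[:2]),'tilt',np.degrees(np.arctan2(-d[1],d[0])))
E
```

```text
[0.4375 0.016  0.0455] -0.04384216986432119 0.09407982000752986
[0.5214 0.0319 0.0455] 0.04138961303355382 0.09838379515658988
[0.4241 0.1193 0.0455] -0.04293865233129582 0.19829341529599984
grip -0.0012220680494270074 0.17776152658664948 [[-0.9903 -0.1391 -0.    ]
 [-0.1391  0.9903  0.0003]
 [-0.      0.0003 -1.    ]]
len 0.08534038327798994 tilt -10.790826814597489
```

Request:
{"name": "move_arm", "arguments": {"plan": [{"ax": 0, "ay": 0, "az": 0, "x": -0.1, "y": 0, "z": 1.5, "claw": 1}, {"ax": 0, "ay": 0, "az": 0, "x": -0.1, "y": 0, "z": 2.4, "claw": 1}, {"ax": 0, "ay": 0, "az": 0, "x": -0.1, "y": -1, "z": 2.5, "claw": 1}, {"ax": 0, "ay": 0, "az": 0, "x": -0.1, "y": -2, "z": 2.5, "claw": 1}, {"ax": 0, "ay": 0, "az": 0, "x": -0.1, "y": -3, "z": 2.5, "claw": 1}, {"ax": 0, "ay": 0, "az": 0, "x": -0.1, "y": -4, "z": 2.5, "claw": 1}, {"ax": 0, "ay": 0, "az": 0, "x": -0.1, "y": -4.6, "z": 2.5, "claw": 1}, {"ax": 0, "ay": 0, "az": 0, "x": -0.1, "y": -5.2, "z": 2.5, "claw": 1}, {"ax": 0, "ay": 0, "az": 0, "x": -0.1, "y": -5.8, "z": 2.5, "claw": 1}, {"ax": 0, "ay": 0, "az": 0, "x": -0.1, "y": -6.4, "z": 2.5, "claw": 1}, {"ax": 0, "ay": 0, "az": 0, "x": -0.1, "y": -7, "z": 2.5, "claw": 1}, {"ax": 0, "ay": 0, "az": 0, "x": -0.1, "y": -7.5, "z": 2.5, "claw": 1}, {"ax": 0, "ay": 0, "az": 0, "x": -0.1, "y": -7.5, "z": 2.5, "claw": 1}]}}

```text
clock: 4.95
position: [0.4797, 0.0284, 0.0323]
ee_rot: [0.0, -0.068, 0.998, -0.0]
force: [-0.0, 0.7, -2.7]
grip_width: 0.0112
grip_force: 59.0
```

Request:
{"name": "move_arm", "arguments": {"plan": [{"ax": 0, "ay": 0, "az": 0, "x": 0, "y": -0.7, "z": 0, "claw": 1}, {"ax": 0, "ay": 0, "az": 0, "x": 0, "y": -1.4, "z": 0, "claw": 1}, {"ax": 0, "ay": 0, "az": 0, "x": 0, "y": -2.1, "z": 0, "claw": 1}, {"ax": 0, "ay": 0, "az": 0, "x": 0, "y": -2.8, "z": 0, "claw": 1}, {"ax": 0, "ay": 0, "az": 0, "x": 0, "y": -3.5, "z": 0, "claw": 1}, {"ax": 0, "ay": 0, "az": 0, "x": 0, "y": -4.2, "z": 0, "claw": 1}, {"ax": 0, "ay": 0, "az": 0, "x": 0, "y": -4.9, "z": 0, "claw": 1}, {"ax": 0, "ay": 0, "az": 0, "x": 0, "y": -5.6, "z": 0, "claw": 1}, {"ax": 0, "ay": 0, "az": 0, "x": 0, "y": -6.3, "z": 0, "claw": 1}, {"ax": 0, "ay": 0, "az": 0, "x": 0, "y": -7, "z": 0, "claw": 1}, {"ax": 0, "ay": 0, "az": 0, "x": 0, "y": -7.6, "z": 0, "claw": 1}, {"ax": 0, "ay": 0, "az": 0, "x": 0, "y": -8.1, "z": 0, "claw": 1}, {"ax": 0, "ay": 0, "az": 0, "x": 0, "y": -8.5, "z": 0, "claw": 1}, {"ax": 0, "ay": 0, "az": 0, "x": 0, "y": -8.7, "z": 0.05, "claw": 1}, {"ax": 0, "ay": 0, "az": 0, "x": 0, "y": -8.7, "z": 0.1, "claw": 1}, {"ax": 0, "ay": 0, "az": 0, "x": 0, "y": -8.7, "z": 0.1, "claw": 1}]}}

```text
clock: 6.28
position: [0.4914, -0.0564, 0.0311]
ee_rot: [-0.0, -0.069, 0.998, 0.0]
force: [-0.1, -0.1, -3.5]
grip_width: 0.0111
grip_force: 59.0
```

Request:
{"name": "move_arm", "arguments": {"plan": [{"ax": 0, "ay": 0, "az": 0, "x": 0, "y": -0.2, "z": 0, "claw": 1}, {"ax": 0, "ay": 0, "az": 0, "x": 0, "y": -0.4, "z": 0, "claw": 1}, {"ax": 0, "ay": 0, "az": 0, "x": 0, "y": -0.5, "z": 0, "claw": 1}, {"ax": 0, "ay": 0, "az": 0, "x": 0, "y": -0.6, "z": 0, "claw": 1}, {"ax": 0, "ay": 0, "az": 0, "x": 0, "y": -0.6, "z": 0, "claw": 1}]}}

```text
clock: 6.7
position: [0.4925, -0.0599, 0.0315]
ee_rot: [-0.0, -0.07, 0.998, 0.002]
force: [-2.8, 10.1, 1.2]
grip_width: 0.0115
grip_force: 59.8
```

Request:
{"name": "move_arm", "arguments": {"plan": [{"ax": 0, "ay": 0, "az": 0, "x": 0, "y": -0.2, "z": 0.05, "claw": 1}, {"ax": 0, "ay": 0, "az": 0, "x": 0, "y": -0.4, "z": 0.1, "claw": 1}, {"ax": 0, "ay": 0, "az": 0, "x": 0, "y": -0.4, "z": 0.1, "claw": 1}]}}

```text
clock: 6.95
position: [0.4926, -0.06, 0.0309]
ee_rot: [-0.001, -0.071, 0.997, 0.004]
force: [-8.5, 25.2, 12.4]
grip_width: 0.0109
grip_force: 61.8
```

Request:
{"name": "move_arm", "arguments": {"plan": [{"ax": 0, "ay": 0, "az": 0, "x": 0, "y": 0.3, "z": -0.05, "claw": 1}, {"ax": 0, "ay": 0, "az": 0, "x": 0, "y": 0.3, "z": -0.05, "claw": -0.2}, {"ax": 0, "ay": 0, "az": 0, "x": 0, "y": 0.3, "z": -0.05, "claw": -0.2}, {"ax": 0, "ay": 0, "az": 0, "x": 0, "y": 0.3, "z": -0.05, "claw": -0.2}, {"ax": 0, "ay": 0, "az": 0, "x": 0, "y": 0.3, "z": -0.05, "claw": -0.2}, {"ax": 0, "ay": 0, "az": 0, "x": 0, "y": 0.3, "z": -0.05, "claw": -0.2}, {"ax": 0, "ay": 0, "az": 0, "x": 0, "y": 0.3, "z": -3, "claw": -0.2}, {"ax": 0, "ay": 0, "az": 0, "x": 0, "y": 0.3, "z": -7, "claw": -0.2}, {"ax": 0, "ay": 0, "az": 0, "x": 0, "y": 4, "z": -11, "claw": 0.2}, {"ax": 0, "ay": 0, "az": 0, "x": 0, "y": 8, "z": -15, "claw": 0.6}, {"ax": 0, "ay": 0, "az": 0, "x": 0, "y": 12, "z": -19, "claw": 1}, {"ax": 0, "ay": 0, "az": 0, "x": 0, "y": 14, "z": -20, "claw": 1}, {"ax": 0, "ay": 0, "az": 0, "x": 0, "y": 14, "z": -20, "claw": 1}]}}

```text
clock: 8.03
position: [0.4739, 0.0757, 0.2338]
ee_rot: [0.002, -0.07, 0.998, 0.001]
force: [1.0, 0.6, 0.3]
grip_width: 0.0002
grip_force: 0.0
```

```bash
python3 - <<'E'
from h import *
a,_=grab('top','t2');b,_=grab('side','s2')
z=lambda s:cv2.resize(s,None,fx=4,fy=4,interpolation=cv2.INTER_CUBIC)
cv2.imwrite('pics/c2.png',np.hstack([z(a[180:280,310:410]),z(b[235:335,235:335])])[:,:,::-1])
E
```

```text
(no output)
```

View pics/c2.png

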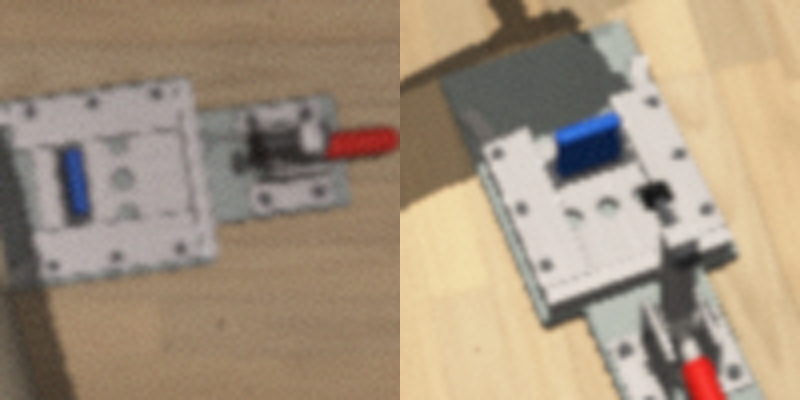

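Both panels show the plate flat between the rails and under both lips, with its front edge at the end stop. The grip is at about (75,182) in the top panel, and the clamp is still upright. I'll check the grip's place in the holder frame and locate the clamp.

```bash
python3 - <<'E'
from h import *
np.set_printoptions(precision=4,suppress=True)
o=np.array([.4939,-.0712]);t=np.radians(-7.9);y=np.array([np.sin(t),np.cos(t)]);x=np.array([np.cos(t),-np.sin(t)])
for n,h in(('top',.062),('side',.05)):
    p=np.load(f'pics/{n[0]}2.npz')['p'];m=cv2.inRange(cv2.cvtColor(p,cv2.COLOR_RGB2HSV),(105,120,40),(130,255,255));m[:200]=0
    k,l,s,c=cv2.connectedComponentsWithStats(m);i=1+np.argmax(s[1:,4]);v,u=np.where(l==i)
    q=onplane(n,c[i],h)[0];r=cv2.minAreaRect(np.c_[u,v].astype(np.float32));b=onplane(n,cv2.boxPoints(r),.066)
    print(n,c[i],q,(q[:2]-o)@x,(q[:2]-o)@y);print([( ((w[:2]-o)@x).round(4),((w[:2]-o)@y).round(4)) for w in b])
# plate front edge/dark clamp points: bar end in the cloud
f=np.load('pics/t2.npz');v,u=np.mgrid[205:235,360:410];uv=np.c_[u.ravel(),v.ravel()];P=pts('top',uv,f['d'])
for a,b_ in((.1,.145),(.145,.175)):
    q=P[(P[:,2]>a)&(P[:,2]<b_)];print(a,len(q),q.mean(0) if len(q) else '', [((q[:,:2]-o)@w).min() for w in(x,y)],[((q[:,:2]-o)@w).max() for w in(x,y)])
print((np.array([.5187,-.264])-o)@x)
E
```

```text
top [328.4815 224.8889] [ 0.4912 -0.0594  0.062 ] -0.001047189558000556 0.0120486073074712
[(np.float64(0.0183), np.float64(0.0178)), (np.float64(0.0187), np.float64(0.0078)), (np.float64(-0.0215), np.float64(0.0067)), (np.float64(-0.0219), np.float64(0.0167))]
side [281.5852 270.5057] [ 0.4908 -0.0635  0.05  ] -0.0020511458014932735 0.00801062749638295
[(np.float64(-0.0271), np.float64(0.0159)), (np.float64(0.0197), np.float64(0.0158)), (np.float64(0.0157), np.float64(-0.0189)), (np.float64(-0.0303), np.float64(-0.0186))]
0.1 16 [ 0.5043 -0.2011  0.1243] [np.float64(-0.011138813842798388), np.float64(-0.13915080295043192)] [np.float64(0.007305954628112667), np.float64(-0.09663133791012209)]
0.145 125 [ 0.5097 -0.1936  0.1551] [np.float64(-0.011138257999472576), np.float64(-0.1485252870737532)] [np.float64(0.008980955525707315), np.float64(-0.09615432500501007)]
-0.001934673787651775
```

```bash
python3 - <<'E'
from h import *
a=np.load('pics/t2.npz')['p'];b=np.load('pics/s2.npz')['p']
z=lambda s:cv2.convertScaleAbs(cv2.resize(s,None,fx=10,fy=10,interpolation=cv2.INTER_CUBIC),alpha=1.3)
cv2.imwrite('pics/c3.png',np.hstack([z(a[198:250,328:368]),z(b[268:320,262:302])])[:,:,::-1])
E
```

```text
(no output)
```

View pics/c3.png

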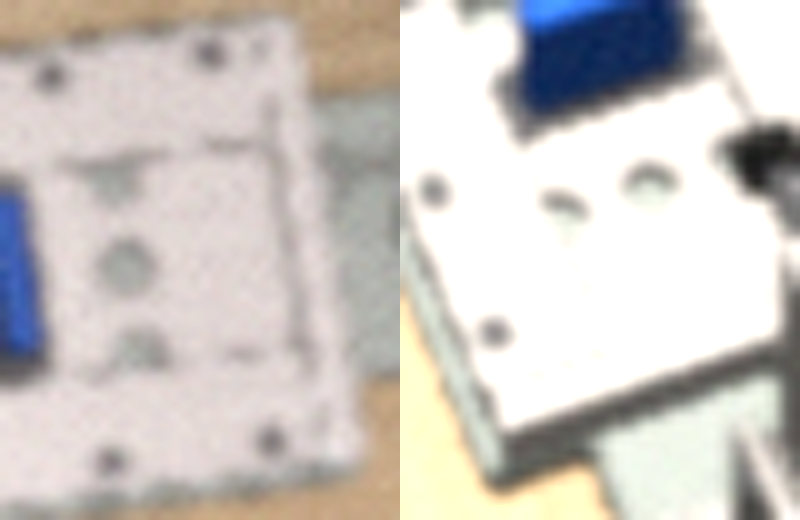

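The close-up shows no green floor between the plate's front edge and the end stop, so the plate is home. Next I'll take the closed fingers behind the clamp bar.

Request:
{"name": "move_arm", "arguments": {"plan": [{"ax": 0, "ay": 0, "az": 0, "x": 0, "y": -4, "z": -1, "claw": 1}, {"ax": 0, "ay": 0, "az": 0, "x": 0, "y": -8, "z": -2, "claw": 1}, {"ax": 0, "ay": 0, "az": 0, "x": 0, "y": -12, "z": -2, "claw": 1}, {"ax": 0, "ay": 0, "az": 0, "x": 0, "y": -16, "z": -2, "claw": 1}, {"ax": 0, "ay": 0, "az": 0, "x": 0, "y": -20, "z": -2, "claw": 1}, {"ax": 0, "ay": 0, "az": 0, "x": 0, "y": -24, "z": -2, "claw": 1}, {"ax": 0, "ay": 0, "az": 0, "x": 0, "y": -28, "z": -2, "claw": 1}, {"ax": 0, "ay": 0, "az": 0, "x": 0, "y": -31, "z": -2, "claw": 1}, {"ax": 0, "ay": 0, "az": 0, "x": 0, "y": -33.1, "z": -2, "claw": 1}, {"ax": 0, "ay": 0, "az": 0, "x": 0, "y": -33.1, "z": 0, "claw": 1}, {"ax": 0, "ay": 0, "az": 0, "x": 0, "y": -33.1, "z": 4, "claw": 1}, {"ax": 0, "ay": 0, "az": 0, "x": 0, "y": -33.1, "z": 8, "claw": 1}, {"ax": 0, "ay": 0, "az": 0, "x": 0, "y": -33.1, "z": 10.9, "claw": 1}, {"ax": 0, "ay": 0, "az": 0, "x": 0, "y": -33.1, "z": 10.9, "claw": 1}, {"ax": 0, "ay": 0, "az": 0, "x": 0, "y": -33.1, "z": 10.9, "claw": 1}]}}

```text
clock: 9.38
position: [0.5179, -0.2563, 0.1203]
ee_rot: [-0.002, -0.068, 0.998, 0.0]
force: [-0.1, -1.1, 0.7]
grip_width: 0.0
grip_force: 0.0
```

Request:
{"name": "move_arm", "arguments": {"plan": [{"ax": 0, "ay": 0, "az": 0, "x": 0, "y": 1.2, "z": -0.4, "claw": 1}, {"ax": 0, "ay": 0, "az": 0, "x": 0, "y": 2.2, "z": -0.5, "claw": 1}, {"ax": 0, "ay": 0, "az": 0, "x": 0, "y": 3, "z": -0.5, "claw": 1}, {"ax": 0, "ay": 0, "az": 0, "x": 0, "y": 3.7, "z": -0.5, "claw": 1}, {"ax": 0, "ay": 0, "az": 0, "x": 0, "y": 4.3, "z": -0.4, "claw": 1}, {"ax": 0, "ay": 0, "az": 0, "x": 0, "y": 4.9, "z": -0.3, "claw": 1}, {"ax": 0, "ay": 0, "az": 0, "x": 0, "y": 5.5, "z": -0.1, "claw": 1}, {"ax": 0, "ay": 0, "az": 0, "x": 0, "y": 6.1, "z": 0.1, "claw": 1}, {"ax": 0, "ay": 0, "az": 0, "x": 0, "y": 6.6, "z": 0.3, "claw": 1}, {"ax": 0, "ay": 0, "az": 0, "x": 0, "y": 6.6, "z": 0.3, "claw": 1}]}}

```text
clock: 10.22
position: [0.5098, -0.1885, 0.1176]
ee_rot: [-0.001, -0.07, 0.998, 0.001]
force: [1.4, -2.2, 1.3]
grip_width: -0.0003
grip_force: 0.8
```

```bash
python3 - <<'E'
from h import *
b,_=grab('side','s3')
cv2.imwrite('pics/c4.png',cv2.resize(b[230:350,235:355],None,fx=5,fy=5,interpolation=cv2.INTER_CUBIC)[:,:,::-1])
E
```

```text
(no output)
```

View pics/c4.png

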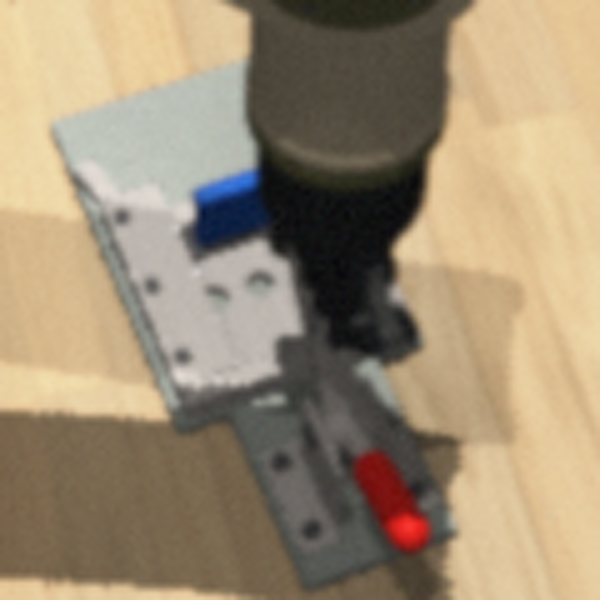

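The clamp bar is leaning forward and the red handle has risen to (390,500), with the fingers behind the bar at (360,320). The push is working at low force, so I'll carry on along the arc.

Request:
{"name": "move_arm", "arguments": {"plan": [{"ax": 0, "ay": 0, "az": 0, "x": 0, "y": 0.5, "z": 0.4, "claw": 1}, {"ax": 0, "ay": 0, "az": 0, "x": 0, "y": 0.9, "z": 0.8, "claw": 1}, {"ax": 0, "ay": 0, "az": 0, "x": 0, "y": 1.3, "z": 1.2, "claw": 1}, {"ax": 0, "ay": 0, "az": 0, "x": 0, "y": 1.7, "z": 1.7, "claw": 1}, {"ax": 0, "ay": 0, "az": 0, "x": 0, "y": 2.1, "z": 2.2, "claw": 1}, {"ax": 0, "ay": 0, "az": 0, "x": 0, "y": 2.4, "z": 2.7, "claw": 1}, {"ax": 0, "ay": 0, "az": 0, "x": 0, "y": 2.7, "z": 3.2, "claw": 1}, {"ax": 0, "ay": 0, "az": 0, "x": 0, "y": 2.8, "z": 3.6, "claw": 1}, {"ax": 0, "ay": 0, "az": 0, "x": 0, "y": 2.9, "z": 4, "claw": 1}, {"ax": 0, "ay": 0, "az": 0, "x": 0, "y": 2.9, "z": 4, "claw": 1}]}}

```text
clock: 11.1
position: [0.5054, -0.1613, 0.0771]
ee_rot: [-0.001, -0.069, 0.998, 0.0]
force: [0.2, 0.3, 0.2]
grip_width: -0.0002
grip_force: 0.0
```

Request:
{"name": "move_arm", "arguments": {"plan": [{"ax": 0, "ay": 0, "az": 0, "x": 0, "y": 0, "z": -3, "claw": 1}, {"ax": 0, "ay": 0, "az": 0, "x": 0, "y": 0.5, "z": -7, "claw": 1}, {"ax": 0, "ay": 0, "az": 0, "x": 0, "y": 0.5, "z": -11, "claw": 1}, {"ax": 0, "ay": 0, "az": 0, "x": 0, "y": 4, "z": -15, "claw": 1}, {"ax": 0, "ay": 0, "az": 0, "x": 0, "y": 8, "z": -17, "claw": 1}, {"ax": 0, "ay": 0, "az": 0, "x": 0, "y": 12, "z": -17, "claw": 1}, {"ax": 0, "ay": 0, "az": 0, "x": 0, "y": 16, "z": -17, "claw": 1}, {"ax": 0, "ay": 0, "az": 0, "x": 0, "y": 20, "z": -17, "claw": 1}, {"ax": 0, "ay": 0, "az": 0, "x": 0, "y": 24, "z": -17, "claw": 1}, {"ax": 0, "ay": 0, "az": 0, "x": 0, "y": 26, "z": -17, "claw": 1}, {"ax": 0, "ay": 0, "az": 0, "x": 0, "y": 26, "z": -17, "claw": 1}, {"ax": 0, "ay": 0, "az": 0, "x": 0, "y": 26, "z": -17, "claw": 1}]}}

```text
clock: 12.1
position: [0.4701, 0.0971, 0.2483]
ee_rot: [0.0, -0.07, 0.998, -0.0]
force: [-0.8, -1.2, -0.6]
grip_width: 0.0001
grip_force: 0.0
```

```bash
python3 - <<'E'
from h import *
np.set_printoptions(precision=4,suppress=True)
a,da=grab('top','t4');b,_=grab('side','s4')
z=lambda s:cv2.resize(s,None,fx=4,fy=4,interpolation=cv2.INTER_CUBIC)
cv2.imwrite('pics/c5.png',np.hstack([z(a[180:280,310:410]),z(b[235:335,235:335])])[:,:,::-1])
o=np.array([.4939,-.0712]);t=np.radians(-7.9);y=np.array([np.sin(t),np.cos(t)]);x=np.array([np.cos(t),-np.sin(t)])
v,u=np.mgrid[200:240,340:410];P=pts('top',np.c_[u.ravel(),v.ravel()],da)
H=np.c_[(P[:,:2]-o)@x,(P[:,:2]-o)@y,P[:,2]]
q=H[(abs(H[:,0])<.006)&(H[:,1]>-.115)&(H[:,1]<-.045)&(H[:,2]>.04)];print('bar z fit',np.polyfit(q[:,1],q[:,2],1),q[:,2].mean(),len(q))
print('pot',P.shape)
E
```

```text
bar z fit [0.0774 0.0744] 0.06824633575809391 108
pot (2800, 3)
```

View pics/c5.png

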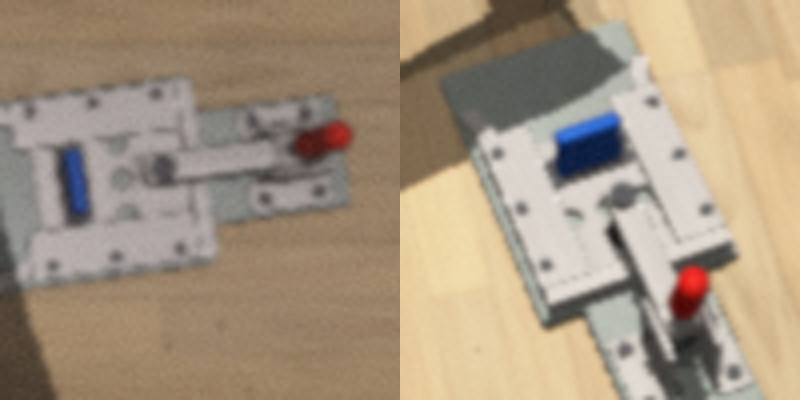

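The bar lies level across the plate, with its nut at about (163,165) in the top panel. The handle is upright and the plate has not moved. The depth slope may include the nut, so I'll refit the bar without it.

```bash
python3 - <<'E'
from h import *
o=np.array([.4939,-.0712]);t=np.radians(-7.9);y=np.array([np.sin(t),np.cos(t)]);x=np.array([np.cos(t),-np.sin(t)])
for k in range(4):
    _,da=eyes.grab_frame('top')
    v,u=np.mgrid[200:240,340:410];P=pts('top',np.c_[u.ravel(),v.ravel()],da)
    H=np.c_[(P[:,:2]-o)@x,(P[:,:2]-o)@y,P[:,2]]
    q=H[(abs(H[:,0]+.001)<.006)&(H[:,1]>-.12)&(H[:,1]<-.066)&(H[:,2]>.04)];print(np.polyfit(q[:,1],q[:,2],1)[0],q[:,2].mean(),len(q))
P=pts('top',np.c_[np.mgrid[145:170,210:238][1].ravel(),np.mgrid[145:170,210:238][0].ravel()],da);print('pot',P[P[:,2]>.045].mean(0))
P0=np.load('pics/topP.npy')[145:170,210:238].reshape(-1,3);P0=P0[(P0[:,2]>.045)&(P0[:,2]<.1)];print(P0.mean(0))
E
```

```text
-0.0007103824377578428 0.06678696987050602 82
0.003692103966439144 0.06738142809585232 82
0.0006229029921963949 0.06698044494488903 83
-0.002369520011479714 0.0668213159147162 85
pot [0.6818838  0.23679895 0.0902601 ]
[0.69065779 0.24186401 0.05773719]
```

```bash
python3 -c "
from rig import order
print(order.hand_in())"
```

```text
the job is handed in; nothing more can be done
None
```

The die plate is home against the end stop under both lips, the clamp is shut on it (bar measured level), the arm is clear and never came near the pinch pot, and the job is handed in; no verdict was returned.

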